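# Portafilter into the coffee grinder, held on the dosing paddle

### The arm

A 7-joint arm with a two-finger parallel gripper is mounted at the origin on a cart in front of the work surface, level with it; the furniture and walls round the work are solid. World frame = base frame: x ahead of the robot, y to its left, z up, the work surface at z = 0. Lengths are in m, angles in rad, forces in N, time in s.
With the tool pointing down it reaches from about 0.4 to 0.85 m from the base axis. Payload 10.4 kg.
Tool frame: the origin (TCP) lies between the finger pads, 19 mm behind the fingertips; this is the grasp point; z points along the fingers, y is the line along which they close (so a half turn about z gives the same grasp; the last joint's range is limited). The gripper opens to 87 mm and grips with 3 to 60 N. Pads are 19 mm wide; open, the fingers measure 117 mm over their backs; the gripper's body (75 mm by 190 mm) begins 51 mm behind the grasp point.
Start: joints at [-1.166, 0.332, -0.065, 1.46, 0.022, 1.35, -0.088], TCP at [0.259, 0.569, 0.241] pointing down, gripper open.
Joint ranges: [-2.6, 2.6], [-0.5, 2.12], [-1.47, 1.34], [0.16, 2.42], [-1.27, 4.41], [0.06, 2.06], [-2.6, 2.6]. Speed limits (rad/s): [2.22, 2.22, 2.79, 2.79, 3.14, 3.14, 3.14].

### API

Orientations are given as a unit quaternion [x, y, z, w].
In Python, from bench import r, camera gives the robot as it stands. The module is installed in compiled form; this text tells all that it offers.
- The arm moves only by the shell command python3 -m pendant 'ROWS' [FORCE]. ROWS is JSON, a list of rows, each an object with "dp": the shift along the tool's x, y, z as a fraction of full scale, a list of three; "rotation": the turn, a rotation vector about the tool's x, y, z as a fraction of full scale, a list of three; "jaw": the opening, from 0 (shut) to 1 (fully open). A call has 1 to 8 rows; each row is the pose to reach, as a shift and turn from the pose commanded when the call began, along the tool's axes at that moment, turning the shorter way round; what a row does not reach only later rows make up. Full scale, the value 1, is 0.15 m for a shift and 2 pi rad for a turn. A row lasts 1/8 s, in which the tool goes at most 62.5 mm and 10.7 degrees, less where a joint would pass 70% of its speed; a pose out of reach is approached as far as the arm can. A call with a number of a shift or a turn outside -1 to 1 is refused whole. A call with a gripper value outside its range is refused whole. The fingers move at their own pace and stop on an object; FORCE is the grip in N (left out, the last holds). Time passes only in rows, so rows that repeat a pose let the fingers close. It gives the time, the measured TCP pose, the force, the opening and the grip force at its end, in the units of the state.
- r.read_state(): the state, without advancing time (a new reading comes with each control period).
- camera(name): name is "scene" or "top" or "wrist"; returns a dict with "image" (480x640x3 uint8, red, green, blue), "z_map" (480x640 float32, m along the optical axis (not along the pixel's ray), 0 where there is no reading), "mtx" (3x3 intrinsics, pixels), "T" (4x4, takes a point from camera to world coordinates). Camera axes: x right, y down, z forward; pixel columns grow to the right and rows downward; lengths in m; the calibration is good to about 2 mm. The wrist camera is an equidistant fisheye: a pixel r from the principal point sees the ray r / f radians off the axis. A picture is of the moment at which its call begins.
- r.close_job(): hands the job in; it is judged then, once.
The state is a dict: "time": time; "joint_positions": joint angles; "joint_vel": joint speeds; "joint_torque": joint torques, N m; "ee_pos": TCP position; "eef_rot": TCP orientation; "ft_force": force on the tool from outside, world axes, zero at the start; "torque": the same for the moment, N m; "width": finger opening in m; "grip_force": force on a finger pad.
Only numpy, scipy, OpenCV 4.12 (cv2) and the standard library are available. Lean on these libraries where they do the work, as an engineer would, in place of code of your own. Each camera call takes 0.05 s, during which the arm holds its last target. There are 200 camera calls.

### The job

Pick up the portafilter by its wooden handle and slide it into the fork of the coffee grinder from the front, so that it sits level with its ring under the chute and its ears riding on the two prongs; push it fully home, pressing the sprung dosing paddle behind the ring all the way in. The grinder runs only while the paddle is in, so keep it fully pressed without a let-up for at least three seconds, and finish while still gripping the handle and holding the paddle in. Leave the tamper, the mug beside it and the sugar shaker where they stand.

Things in the scene. Friction and masses are not known exactly. Their poses are not given: they have to be found in the camera images.
- portafilter: Bottomless espresso portafilter, 0.3 kg: steel ring 72 mm across, 44 mm tall, standing flat on the worktop, straight dark wooden handle along its -x. Origin: centre of the ring's underside; x from handle to ring, z up. On its +y and -y sides the ring has an ear, 20 mm long in x, reaching 51 mm from the centre, the ears' underside 31 mm above the origin.
- handle_grip (a point): The place to grip the portafilter, on the handle's axis 110 mm behind the ring's centre (its -x), 26 mm above its underside: pinch across (along its y) from above. The wooden handle is flat-sided, 24 mm wide, 26 mm high, from 66 to 178 mm behind the ring's centre; a 15 mm neck joins it to the ring, a cap ends it at 192 mm.
- grinder: Coffee grinder, fixed, 365 mm tall: black foot 150 mm wide and up to 33 mm high, aluminium column 120 x 128 mm, bean hopper on top. Origin: on the worktop under the column; x to its back, its front (-x) bears the fork; z up. The foot reaches 155 mm in front of the origin; the head (74 mm wide, underside 177 mm up) 125 mm, its knob 133 mm; the chute ends 142 mm up.
- fork_seat (a point): Where the portafilter's origin lies when it is fully home, ears resting on the prongs: 105 mm in front of the grinder's origin, 70 mm above the worktop, under the chute. The way in is along the grinder's x. Fork: two round 10 mm prongs along x, 80 mm free between them, top 100 mm up, flared tips 160 mm in front of the grinder's origin; two rubber stops at its root halt the ring.
- dose_paddle (a joint): Sprung dosing paddle with an orange tip, hinged under the head (hinge 160 mm up), hanging at the root of the fork between the stops. 0 rad at rest, grows as its tip is pushed back; about 0.19 rad with the portafilter fully home. The ring meets it about 14 mm before home. About 3 N at the tip to start, 8 N when fully in; springs back when let go.
- paddle_tip (a point): Front face of the orange tip of the dosing paddle, 22 mm wide, 90 mm above the worktop and 84 mm in front of the grinder's origin at rest.
- tamper: Bystander: coffee tamper standing upright, steel foot 58 mm across, wooden handle, 88 mm tall. Origin under its centre.
- coffee_mug: Bystander: the white mug with blue pattern that stands beside the tamper (another like it, far left, is not meant), 82 mm across without the handle, 91 mm tall. Origin under its middle.
- sugar: Bystander: glass sugar shaker with steel top, 58 mm across, 119 mm tall. Origin under its centre.

How it is judged:
On the way, in this order (a step that is already met when the one before it is completed fails the run):
1. the portafilter is picked up by its handle: its ring more than 40 mm above the worktop, gripped (height (world z) of portafilter above 0.04 m and contact force between the fingers and portafilter above 2 N and distance between the grasp point and handle_grip below 0.075 m), for 0.2 s.
2. the ring pushed home in the fork keeps the dosing paddle in beyond 0.155 rad for 3 s without a let-up (value of joint dose_paddle above 0.155 rad and contact force between portafilter and grinder above 2 N and horizontal distance between portafilter and fork_seat below 0.01 m), for 3 s.
At the end, for the whole second after the job is handed in: Still gripped by its handle (TCP within 75 mm of the grip point), the portafilter rests in the fork within 10 mm of fully home (7 mm sideways, at most 12 mm above resting on the prongs), level within 10 degrees and still, and holds the dosing paddle in beyond 0.155 of its about 0.19 rad (all of step 2 and contact force between the fingers and portafilter above 2 N and y of portafilter in the frame of fork_seat between -0.007 and 0.007 m and z of portafilter in the frame of fork_seat between -0.006 and 0.012 m and angle between portafilter's own z axis and vertical below 0.17 rad and linear speed of portafilter below 0.02 m/s and distance between the grasp point and handle_grip below 0.075 m); the arm keeps its last pose, push and grip.
It fails at once if the tamper is pushed more than 25 mm or tipped (distance of tamper from where it was at the start of the episode above 0.025 m or angle between tamper's own z axis and vertical above 0.4 rad).
It fails at once if the mug is pushed more than 25 mm or tipped (distance of coffee_mug from where it was at the start of the episode above 0.025 m or angle between coffee_mug's own z axis and vertical above 0.4 rad).
It fails at once if the sugar shaker is pushed more than 25 mm or tipped (distance of sugar from where it was at the start of the episode above 0.025 m or angle between sugar's own z axis and vertical above 0.4 rad).
It also fails if it takes over 64 s, if anything falls off the work surface, if the arm or the gripper's body presses on something with over 40 N, if the wrist force passes 120 N, or if a joint passes its speed limit or range.

## Working session

There is one attempt and no reset: what is moved stays moved. The work goes in short steps, Python scripts to look and compute and a shell command to move; the robot and the scene stay as the last step left them, time stands still between calls to the robot, and variables do not carry over. Pictures are saved under pics/ and viewed, at most 10 in all, crops included, and the job is handed in when it is done.

```bash
mkdir -p pics; python3 - <<'E'
from bench import r,camera
import cv2,numpy as np
s=r.read_state(); print({k:np.round(v,3).tolist() for k,v in s.items()})
for n in ("scene","top"):
    c=camera(n); np.savez(f"{n}.npz",**c); cv2.imwrite(f"pics/{n}.png",c["image"][:,:,::-1]); print(n,c["mtx"].round(1).tolist(),c["T"].round(3).tolist(),(c["z_map"]>0).mean())
E
```

```text
{'time': 0.0, 'joint_positions': [-1.166, 0.333, -0.065, 1.461, 0.022, 1.35, -0.088], 'joint_vel': [0.001, -0.001, 0.001, 0.0, 0.002, 0.0, 0.001], 'joint_torque': [-0.0, -62.328, 0.025, -38.989, -0.061, 0.04, 0.0], 'ee_pos': [0.259, 0.568, 0.24], 'eef_rot': [0.212, 0.977, -0.001, -0.0], 'ft_force': [0.436, -0.98, 0.072], 'torque': [-0.013, -0.004, -0.011], 'grip_force': 0.0, 'width': 0.087}
scene [[526.4, 0.0, 318.2], [0.0, 526.4, 241.9], [0.0, 0.0, 1.0]] [[0.892, -0.207, 0.401, 0.092], [-0.452, -0.419, 0.788, -0.851], [0.005, -0.884, -0.467, 0.68], [0.0, 0.0, 0.0, 1.0]] 0.902685546875
top [[593.3, 0.0, 320.3], [0.0, 593.3, 234.6], [0.0, 0.0, 1.0]] [[-0.06, -0.978, 0.201, 0.285], [-0.998, 0.059, -0.008, 0.084], [-0.004, -0.201, -0.98, 1.469], [0.0, 0.0, 0.0, 1.0]] 0.9960546875
```

View pics/scene.png

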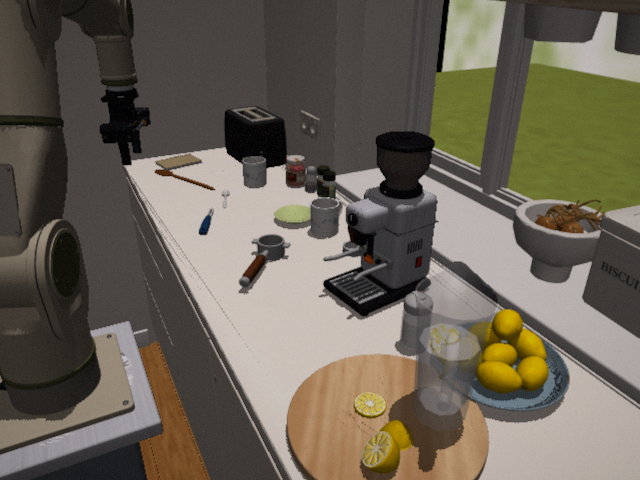

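View pics/top.png

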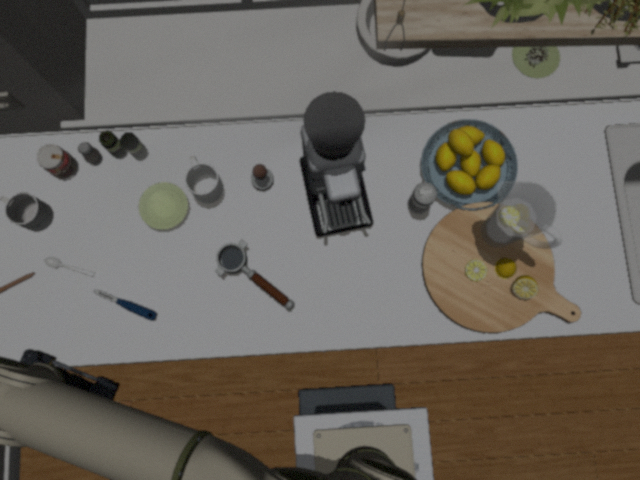

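The scene view shows the portafilter ring at about (270,245) with its handle running to (250,275). The grinder is at (390,250) with prong tips near (328,258) and (365,275). In the top view the ring is at (232,258), the handle end at (290,305), and the grinder foot around (340,205). Also in the top view are the tamper (262,177), mug (203,182) and sugar shaker (423,195). Next I'll enlarge and measure.

```bash
cat > h.py <<'E'
import numpy as np,cv2
def load(n): return dict(np.load(f"{n}.npz"))
def ray(c,u,v):
    d=np.linalg.inv(c["mtx"])@[u,v,1.]; return c["T"][:3,3],c["T"][:3,:3]@d
def plane(c,u,v,z):
    o,d=ray(c,u,v); return o+d*(z-o[2])/d[2]
def tri(c1,p1,c2,p2):
    o1,d1=ray(c1,*p1);o2,d2=ray(c2,*p2)
    A=np.c_[d1,-d2];t=np.linalg.lstsq(A,o2-o1,rcond=None)[0]
    a,b=o1+d1*t[0],o2+d2*t[1]; return (a+b)/2,np.linalg.norm(a-b)
def cloud(c):
    v,u=np.mgrid[:480,:640]; z=c["z_map"]; K=c["mtx"]
    P=np.stack([(u-K[0,2])/K[0,0]*z,(v-K[1,2])/K[1,1]*z,z],-1)
    return P@c["T"][:3,:3].T+c["T"][:3,3]
E
python3 - <<'E'
from h import *
t,s=load("top"),load("scene")
a=cv2.resize(t["image"][90:320,200:400],None,fx=2,fy=2,interpolation=cv2.INTER_CUBIC)
b=cv2.resize(s["image"][190:315,235:435],None,fx=2,fy=2,interpolation=cv2.INTER_CUBIC)
im=np.zeros((460,800,3),np.uint8); im[:,:400]=a; im[:250,400:]=b
im=np.clip(im.astype(float)*1.6,0,255).astype(np.uint8)
cv2.imwrite("pics/zoom.png",im[:,:,::-1])
for n,c,roi in(("top",t,(200,230,310,320)),("scene",s,(235,225,300,295))):
    hsv=cv2.cvtColor(c["image"],cv2.COLOR_RGB2HSV); m=((hsv[...,0]<12)|(hsv[...,0]>172))&(hsv[...,1]>110)
    mm=np.zeros_like(m); x0,y0,x1,y1=roi; mm[y0:y1,x0:x1]=m[y0:y1,x0:x1]
    P=cloud(c)[mm]; v,u=np.nonzero(mm); rr=cv2.minAreaRect(np.c_[u,v].astype(np.float32)); print(n,mm.sum(),rr,cv2.boxPoints(rr).round(1).tolist(),P.mean(0).round(3),np.percentile(P[:,2],[5,50,95]).round(3))
P=cloud(t)
for nm,(u,v) in dict(tamper=(262,177),mug=(203,182),sugar=(423,195),table=(300,260),ringtop=(232,245)).items(): print(nm,P[v,u].round(3))
E
```

```text
top 211 ((269.3164978027344, 288.72589111328125), (41.3765754699707, 7.130546569824219), 39.09385681152344) [[251.0, 278.3999938964844], [255.5, 272.8999938964844], [287.6000061035156, 299.0], [283.1000061035156, 304.5]] [0.452 0.203 0.039] [0.034 0.039 0.044]
scene 234 ((254.79150390625, 266.8111267089844), (9.999563217163086, 28.36324691772461), 37.405357360839844) [[242.1999969482422, 275.0], [259.3999938964844, 252.5], [267.3999938964844, 258.6000061035156], [250.10000610351562, 281.1000061035156]] [0.45  0.19  0.035] [0.025 0.037 0.04 ]
tamper [0.724 0.207 0.072]
mug [0.739 0.364 0.009]
sugar [ 0.641 -0.173  0.12 ]
table [ 0.524  0.127 -0.001]
ringtop [0.566 0.291 0.033]
```

View pics/zoom.png

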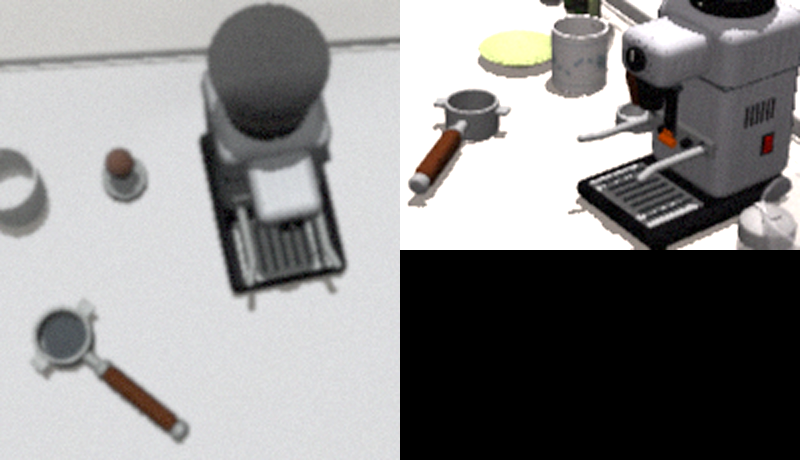

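The zoom shows the ring at zoom (64,335), its ears at (86,308) and (42,368), and the cap at (182,428). The foot's front corners are at (237,288) and (342,270). In the scene panel the prong tips are at zoom (582,138) and (645,176), with the orange paddle tip at (668,138). Next I'll compute the poses.

```bash
cat >> h.py <<'E'
def fitline(xy):
    m=xy.mean(0); d=np.linalg.svd(xy-m)[2][0]; return m,d
E
python3 - <<'E'
from h import *
t,s=load("top"),load("scene")
A,B=cloud(t),cloud(s)
# portafilter: handle axis via colour mask on plane z=.039, two view checks
hsv=cv2.cvtColor(t["image"],cv2.COLOR_RGB2HSV); m=((hsv[...,0]<12)|(hsv[...,0]>172))&(hsv[...,1]>90)
v,u=np.nonzero(m[230:320,200:310]); v+=230;u+=200
H=np.array([plane(t,a,b,.039)[:2] for a,b in zip(u,v)])
c,d=fitline(H); d*=np.sign(d[0]); q=(H-c)@d; n=np.array([-d[1],d[0]]); w=(H-c)@n
print("handle mid",c.round(4),"yaw",np.degrees(np.arctan2(d[1],d[0])).round(1),"len",np.ptp(q),np.percentile(w,[1,99]))
mid=c+d*(q.max()+q.min())/2; print("mid->ring centre",(mid+d*.122).round(4),"front end->ring",(c+d*(q.max()+.066)).round(4))
# ring: points above table near it
for n_,P in(("top",A),("scene",B)):
    dist=np.hypot(P[...,0]-(mid+d*.122)[0],P[...,1]-(mid+d*.122)[1])
    k=(dist<.06)&(P[...,2]>.036)&(P[...,2]<.055); X=P[k]
    print(n_,"ring top pts",k.sum(),X.mean(0).round(4),np.percentile(X[:,2],[10,50,90]).round(4))
    vv,uu=np.nonzero(k); print("  px bbox",uu.min(),uu.max(),vv.min(),vv.max())
# two-view cap end, cap centre
print("cap tri",tri(t,(290.5,304),s,(245,280)))
# prongs
k=np.zeros((480,640),bool); k[245:285,320:400]=1
k&=(B[...,2]>.080)&(B[...,2]<.112)&(B[...,0]<.66)
X=B[k]; vv,uu=np.nonzero(k)
print("prong pts",k.sum()); 
im=np.zeros((480,640),np.uint8); im[k]=255
nc,lab,st,ce=cv2.connectedComponentsWithStats(im)
for i in range(1,nc):
    if st[i,4]>20:
        Y=B[lab==i]; cc,dd=fitline(Y[:,:2]); dd=dd*np.sign(dd[0]); print(st[i],Y.mean(0).round(4),Y.min(0).round(3),Y.max(0).round(3),"yaw",np.degrees(np.arctan2(dd[1],dd[0])).round(1))
# foot black in top
g=t["image"].max(2); k=np.zeros((480,640),bool); k[150:245,295:380]=1
k&=(g<40)&(A[...,2]<.06); vv,uu=np.nonzero(k); rr=cv2.minAreaRect(np.c_[uu,vv].astype(np.float32)); print("foot",k.sum(),rr)
for p in cv2.boxPoints(rr): print(p.round(1),plane(t,*p,.03).round(4))
# orange tip
hs=cv2.cvtColor(s["image"],cv2.COLOR_RGB2HSV); k=np.zeros((480,640),bool); k[245:275,355:385]=1
k&=(hs[...,0]<18)&(hs[...,1]>170)&(hs[...,2]>90); print("orange",k.sum(),B[k].mean(0).round(4), np.argwhere(k).mean(0))
E
```

```text
handle mid [0.4516 0.2033] yaw 48.2 len 0.1033210993384511 [-0.00858245  0.00901226]
mid->ring centre [0.5334 0.2948] front end->ring [0.5305 0.2916]
top ring top pts 295 [0.5331 0.2934 0.0425] [0.0377 0.0423 0.0468]
  px bbox 215 250 240 274
scene ring top pts 223 [0.5331 0.2861 0.0406] [0.0368 0.0407 0.044 ]
  px bbox 253 290 234 248
cap tri (array([0.41294013, 0.15510157, 0.02753764]), np.float64(5.0217982151011206e-05))
prong pts 323
[324 247  36  14 160] [0.6119 0.0549 0.0969] [0.567 0.047 0.09 ] [0.66  0.066 0.102] yaw 3.5
[364 256   7   7  25] [0.6573 0.0165 0.0923] [0.654 0.006 0.087] [0.66  0.028 0.099] yaw -84.9
[353 265  28  17 138] [ 0.6204 -0.0383  0.0974] [ 0.583 -0.051  0.091] [ 0.66  -0.026  0.102] yaw 14.1
foot 856 ((335.6529541015625, 191.688232421875), (80.37274169921875, 56.944252014160156), 77.47119140625)
[299.1 158.6] [0.7795 0.1147 0.03  ]
[354.7 146.3] [ 0.8039 -0.0287  0.03  ]
[372.2 224.7] [ 0.5965 -0.0573  0.03  ]
[316.6 237.1] [0.5737 0.0824 0.03  ]
orange 22 [0.6581 0.0149 0.0935] [258.90909091 368.        ]
```

Both poses agree with the given sizes. The portafilter yaw is about 48° with the ring near (0.533,0.293). The grinder yaw is about 9° with the foot front near (0.585,0.012). Next comes a helper that computes the rows, then the first move.

```bash
cat > go.py <<'E'
import sys,numpy as np
from scipy.spatial.transform import Rotation as R
from bench import r
# usage: go.py x y z yaw(deg of tool x axis, tool pointing down): fractions from the present pose
x,y,z,yaw=map(float,sys.argv[1:])
s=r.read_state(); Q=R.from_quat(s["eef_rot"])
a=np.radians(yaw); G=R.from_matrix(np.array([[np.cos(a),np.sin(a),0],[np.sin(a),-np.cos(a),0],[0,0,-1]]))
d=Q.inv().apply(np.array([x,y,z])-s["ee_pos"]); rv=(Q.inv()*G).as_rotvec()
print("dp",(d/.15).round(3).tolist(),"rot",(rv/2/np.pi).round(4).tolist(),"deg",np.degrees(rv).round(1).tolist(),"t",round(s["time"],2))
E
python3 go.py 0.46 0.212 0.20 48.2
python3 - <<'E'
from bench import r,camera
import numpy as np
c=camera("wrist"); print(c["mtx"].round(1).tolist(),c["T"].round(3).tolist())
E
```

```text
dp [-2.204, -1.606, 0.272] rot [-0.0001, 0.0002, 0.298] deg [-0.0, 0.1, 107.3] t 0.1
[[371.6, 0.0, 321.9], [0.0, 371.6, 240.9], [0.0, 0.0, 1.0]] [[0.416, 0.88, 0.231, 0.195], [0.909, -0.402, -0.106, 0.597], [-0.0, 0.254, -0.967, 0.385], [0.0, 0.0, 0.0, 1.0]]
```

```bash
python3 -m pendant '[{"dp":[-0.4,-0.3,0.05],"rotation":[0,0,-0.028],"jaw":1},{"dp":[-0.7,-0.5,0.1],"rotation":[0,0,-0.056],"jaw":1},{"dp":[-1,-0.72,0.1],"rotation":[0,0,-0.084],"jaw":1},{"dp":[-1,-0.72,0.1],"rotation":[0,0,-0.11],"jaw":1},{"dp":[-1,-0.72,0.1],"rotation":[0,0,-0.11],"jaw":1}]'; python3 go.py 0.46 0.212 0.20 228.2
```

```text
time: 0.78
ee_pos: [0.3511, 0.4078, 0.2262]
eef_rot: [-0.13, 0.991, 0.0, -0.0]
ft_force: [-0.7, 0.5, 0.1]
width: 0.0873
grip_force: 0.0
dp [-0.364, -1.449, 0.175] rot [0.0, -0.0, -0.0923] deg [0.0, -0.0, -33.2] t 0.78
```

```bash
python3 -m pendant '[{"dp":[-0.1,-0.35,0.04],"rotation":[0,0,-0.025],"jaw":1},{"dp":[-0.2,-0.7,0.08],"rotation":[0,0,-0.05],"jaw":1},{"dp":[-0.25,-1,0.12],"rotation":[0,0,-0.075],"jaw":1},{"dp":[-0.25,-1,0.12],"rotation":[0,0,-0.092],"jaw":1},{"dp":[-0.25,-1,0.12],"rotation":[0,0,-0.092],"jaw":1}]'; python3 go.py 0.46 0.212 0.20 228.2
```

```text
time: 1.4
ee_pos: [0.4259, 0.2739, 0.2081]
eef_rot: [-0.407, 0.913, 0.0, -0.0]
ft_force: [1.2, 0.1, -0.5]
width: 0.0866
grip_force: 0.0
dp [0.155, -0.445, 0.054] rot [0.0001, -0.0, -0.0005] deg [0.0, -0.0, -0.2] t 1.4
```

```bash
python3 -m pendant '[{"dp":[0.08,-0.25,0.03],"rotation":[0,0,0],"jaw":1},{"dp":[0.155,-0.445,0.054],"rotation":[0,0,0],"jaw":1},{"dp":[0.155,-0.445,0.054],"rotation":[0,0,0],"jaw":1},{"dp":[0.155,-0.445,0.054],"rotation":[0,0,0],"jaw":1}]'; python3 - <<'E'
from bench import r,camera
import numpy as np,cv2
c=camera("wrist"); np.savez("w1.npz",**c); cv2.imwrite("pics/w1.png",c["image"][:,:,::-1])
print(r.read_state()["ee_pos"],c["T"].round(3).tolist())
E
```

```text
time: 1.9
ee_pos: [0.4599, 0.213, 0.2002]
eef_rot: [-0.408, 0.913, 0.0, 0.0]
ft_force: [-0.3, 0.3, 0.2]
width: 0.0871
grip_force: 0.0
[0.45983115 0.21308559 0.20018037] [[-0.744, 0.646, 0.17, 0.412], [0.668, 0.72, 0.191, 0.161], [0.001, 0.255, -0.967, 0.344], [0.0, 0.0, 0.0, 1.0]]
```

View pics/w1.png

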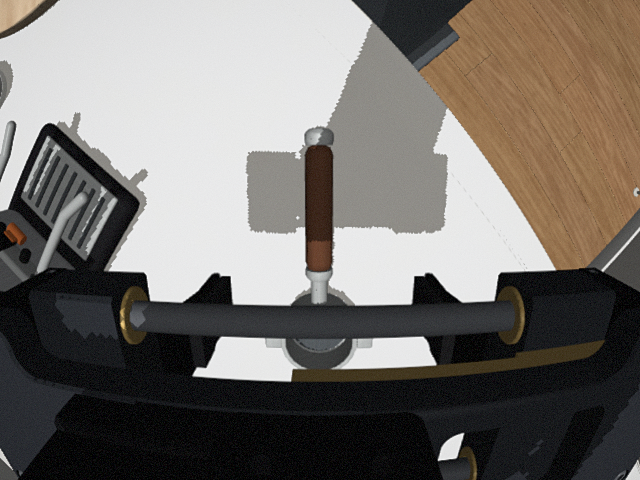

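The wrist view shows the handle centred between the fingers: its axis is at column about 318, rear end (319,147) and neck joint (317,271). At the left edge are the prong tips at (82,198) and (10,124) and the orange tip at (14,233). Next I'll measure these against the other views.

```bash
cat >> h.py <<'E'
def wray(c,u,v):
    K=c["mtx"]; x,y=(u-K[0,2])/K[0,0],(v-K[1,2])/K[1,1]; th=np.hypot(x,y)
    d=np.array([x,y,0])*np.sin(th)/max(th,1e-9); d[2]=np.cos(th)
    return c["T"][:3,3],c["T"][:3,:3]@d
def wplane(c,u,v,z):
    o,d=wray(c,u,v); return o+d*(z-o[2])/d[2]
def meet(a,b):
    (o1,d1),(o2,d2)=a,b; t=np.linalg.lstsq(np.c_[d1,-d2],o2-o1,rcond=None)[0]
    p,q=o1+d1*t[0],o2+d2*t[1]; return ((p+q)/2).round(4),np.linalg.norm(p-q).round(4)
E
python3 - <<'E'
from h import *
w=load("w1"); t=load("top"); s=load("scene")
hsv=cv2.cvtColor(w["image"],cv2.COLOR_RGB2HSV); m=((hsv[...,0]<14)|(hsv[...,0]>170))&(hsv[...,1]>90)
m[:, :295]=0; m[:,345:]=0; m[:140]=0; m[275:]=0
v,u=np.nonzero(m); rows=np.unique(v)
H=np.array([wplane(w,u[v==y].mean(),y,.039)[:2] for y in rows])
c,d=fitline(H); d*=np.sign(d[0]); q=(H-c)@d
print("rows",rows.min(),rows.max(),"yaw",np.degrees(np.arctan2(d[1],d[0])),"ends",H[0],H[-1],"len",np.ptp(q))
mid=c+d*(q.max()+q.min())/2; print("grip est (mid+12mm)",mid+d*.012, "TCP off-axis",np.cross(d,np.array([.4598,.2131])-c))
# height: two views of handle rear end / front end
print("front end tri",meet(wray(w,318,271),ray(t,252.9,275.5)),"rear",meet(wray(w,319,146),ray(t,286.0,302.5)))
L=meet(wray(w,80,199),ray(s,325.5,259)); Rr=meet(wray(w,10,123),ray(s,357.5,278)); O=meet(wray(w,14,233),ray(s,368,259))
print("L",L,"R",Rr,"orange",O)
print(wplane(w,80,199,.095),plane(s,325.5,259,.095)); print(wplane(w,10,123,.095),plane(s,357.5,278,.095))
E
```

```text
rows 146 270 yaw 48.056422438503304 ends [0.41487455 0.15983953] [0.48608747 0.23825894] len 0.10592723878725788
grip est (mid+12mm) [0.45827653 0.2081773 ] TCP off-axis 0.0021571597422960533
front end tri (array([0.4892, 0.2432, 0.0249]), np.float64(0.0022)) rear (array([0.4134, 0.1615, 0.0795]), np.float64(0.0033))
L (array([0.574 , 0.0574, 0.0941]), np.float64(0.0032)) R (array([ 0.5897, -0.0501,  0.0958]), np.float64(0.0057)) orange (array([0.6602, 0.0171, 0.0924]), np.float64(0.0017))
[0.57529761 0.05728706 0.095     ] [0.57115014 0.05474011 0.095     ]
[ 0.5868258  -0.04913422  0.095     ] [ 0.59419952 -0.04670567  0.095     ]<stdin>:9: DeprecationWarning: Arrays of 2-dimensional vectors are deprecated. Use arrays of 3-dimensional vectors instead. (deprecated in NumPy 2.0)
```

```bash
python3 go.py 0.4596 0.2097 0.028 228.1; python3 -m pendant '[{"dp":[0.015,-0.015,0.3],"rotation":[0,0,0],"jaw":1},{"dp":[0.015,-0.015,0.6],"rotation":[0,0,0],"jaw":1},{"dp":[0.015,-0.015,0.9],"rotation":[0,0,0],"jaw":1},{"dp":[0.015,-0.015,0.9],"rotation":[0,0,0],"jaw":1},{"dp":[0.015,-0.015,0.9],"rotation":[0,0,0],"jaw":1}]'; python3 go.py 0.4596 0.2097 0.028 228.1
```

```text
dp [0.018, -0.014, 1.148] rot [0.0001, 0.0, 0.0004] deg [0.0, 0.0, 0.1] t 1.95
time: 2.58
ee_pos: [0.4613, 0.2093, 0.0668]
eef_rot: [-0.409, 0.913, 0.0, 0.001]
ft_force: [0.4, -0.3, 0.0]
width: 0.0868
grip_force: 0.0
dp [0.006, 0.01, 0.259] rot [-0.0001, 0.0003, 0.0004] deg [-0.0, 0.1, 0.1] t 2.58
```

```bash
python3 -m pendant '[{"dp":[0,0.01,0.15],"rotation":[0,0,0],"jaw":1},{"dp":[0,0.01,0.26],"rotation":[0,0,0],"jaw":1},{"dp":[0,0.01,0.26],"rotation":[0,0,0],"jaw":1},{"dp":[0,0.01,0.26],"rotation":[0,0,0],"jaw":0.5},{"dp":[0,0.01,0.26],"rotation":[0,0,0],"jaw":0.35},{"dp":[0,0.01,0.26],"rotation":[0,0,0],"jaw":0.1},{"dp":[0,0.01,0.26],"rotation":[0,0,0],"jaw":0.1},{"dp":[0,0.01,0.26],"rotation":[0,0,0],"jaw":0.1}]' 40; python3 -m pendant '[{"dp":[0,0,0],"rotation":[0,0,0],"jaw":0},{"dp":[0,0,0],"rotation":[0,0,0],"jaw":0},{"dp":[0,0,0],"rotation":[0,0,0],"jaw":0}]' 50
```

```text
time: 3.58
ee_pos: [0.4596, 0.2092, 0.0262]
eef_rot: [-0.408, 0.913, 0.0, 0.0]
ft_force: [0.5, 0.4, 0.1]
width: 0.0447
grip_force: 0.0
time: 3.95
ee_pos: [0.4596, 0.2091, 0.0261]
eef_rot: [-0.408, 0.913, 0.0, 0.0]
ft_force: [0.7, 0.2, 0.1]
width: 0.0235
grip_force: 50.0
```

```bash
python3 -m pendant '[{"dp":[0,0,-0.1],"rotation":[0,0,0],"jaw":0},{"dp":[0,0,-0.3],"rotation":[0,0,0],"jaw":0},{"dp":[0,0,-0.5],"rotation":[0,0,0],"jaw":0},{"dp":[0,0,-0.7],"rotation":[0,0,0],"jaw":0},{"dp":[0,0,-0.9],"rotation":[0,0,0],"jaw":0},{"dp":[0,0,-0.9],"rotation":[0,0,0],"jaw":0},{"dp":[0,0,-0.9],"rotation":[0,0,0],"jaw":0}]'; python3 go.py 0.4304 -0.0198 0.16 189
```

```text
time: 4.82
ee_pos: [0.459, 0.2089, 0.1606]
eef_rot: [-0.408, 0.913, -0.0, -0.0]
ft_force: [-0.3, 0.4, -3.4]
width: 0.0239
grip_force: 50.0
dp [1.264, -0.874, 0.005] rot [0.0, -0.0002, 0.1089] deg [0.0, -0.1, 39.2] t 4.83
```

```bash
python3 -m pendant '[{"dp":[0.15,-0.1,0],"rotation":[0,0,0.01],"jaw":0},{"dp":[0.35,-0.24,0],"rotation":[0,0,0.025],"jaw":0},{"dp":[0.55,-0.38,0],"rotation":[0,0,0.04],"jaw":0},{"dp":[0.7,-0.5,0],"rotation":[0,0,0.05],"jaw":0},{"dp":[0.8,-0.58,0],"rotation":[0,0,0.055],"jaw":0},{"dp":[0.8,-0.58,0],"rotation":[0,0,0.055],"jaw":0},{"dp":[0.8,-0.58,0],"rotation":[0,0,0.055],"jaw":0}]'; python3 - <<'E'
from bench import r,camera
import numpy as np,cv2
c=camera("wrist"); np.savez("w2.npz",**c); cv2.imwrite("pics/w2.png",c["image"][:,:,::-1])
E
python3 go.py 0.4304 -0.0198 0.16 189
```

```text
time: 5.7
ee_pos: [0.4446, 0.0626, 0.1612]
eef_rot: [-0.246, 0.969, 0.0, 0.0]
ft_force: [0.4, 1.1, -2.8]
width: 0.0237
grip_force: 50.0
dp [0.346, -0.438, 0.007] rot [0.0, 0.0, 0.0542] deg [0.0, 0.0, 19.5] t 5.75
```

View pics/w2.png

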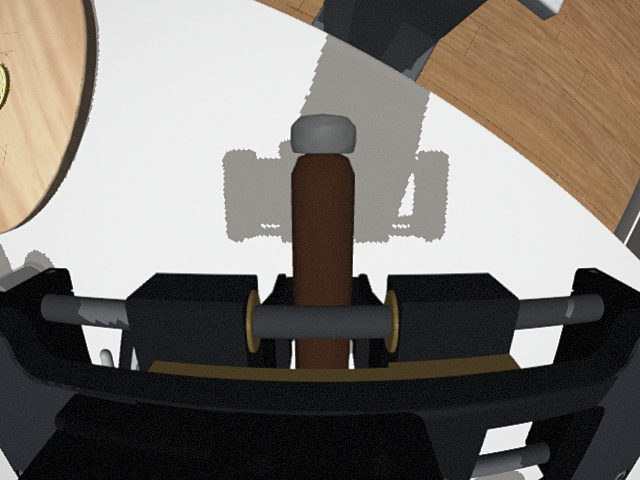

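The wrist view shows only the gripped handle (column 322, straight in the jaws), and the gripper hides the grinder. I'll use the scene and top cameras at the pre-insertion pose instead.

```bash
python3 -m pendant '[{"dp":[0.08,-0.1,0],"rotation":[0,0,0.015],"jaw":0},{"dp":[0.18,-0.22,0],"rotation":[0,0,0.03],"jaw":0},{"dp":[0.28,-0.34,0],"rotation":[0,0,0.045],"jaw":0},{"dp":[0.346,-0.438,0],"rotation":[0,0,0.054],"jaw":0},{"dp":[0.346,-0.438,0.2],"rotation":[0,0,0.054],"jaw":0},{"dp":[0.346,-0.438,0.35],"rotation":[0,0,0.054],"jaw":0},{"dp":[0.346,-0.438,0.35],"rotation":[0,0,0.054],"jaw":0},{"dp":[0.346,-0.438,0.35],"rotation":[0,0,0.054],"jaw":0}]'; python3 - <<'E'
from bench import r,camera
from h import *
c=camera("scene"); np.savez("s2.npz",**c); d=camera("top"); np.savez("t2.npz",**d)
a=cv2.resize(c["image"][215:325,265:465],None,fx=4,fy=4,interpolation=cv2.INTER_CUBIC)
b=cv2.resize(d["image"][160:330,270:420],None,fx=3,fy=3,interpolation=cv2.INTER_CUBIC)
cv2.imwrite("pics/s2.png",np.clip(a[:,:,::-1]*1.3,0,255)); cv2.imwrite("pics/t2.png",np.clip(b[:,:,::-1]*1.7,0,255))
E
python3 go.py 0.4304 -0.0198 0.105 189
```

```text
time: 6.75
ee_pos: [0.4307, -0.0205, 0.1095]
eef_rot: [-0.079, 0.997, 0.0, 0.0]
ft_force: [0.1, -0.2, -3.0]
width: 0.0237
grip_force: 50.0
dp [0.002, 0.005, 0.031] rot [0.0, 0.0003, -0.0] deg [0.0, 0.1, -0.0] t 6.85[ WARN:0@2.066] global loadsave.cpp:1063 imwrite_ Unsupported depth image for selected encoder is fallbacked to CV_8U.
```

View pics/s2.png

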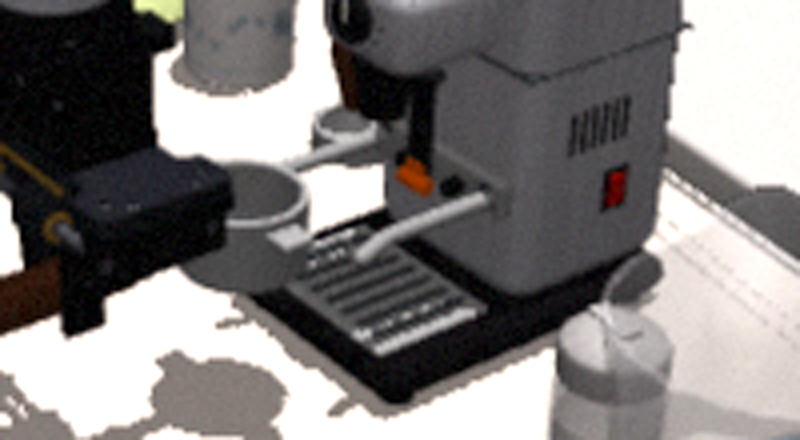

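View pics/t2.png

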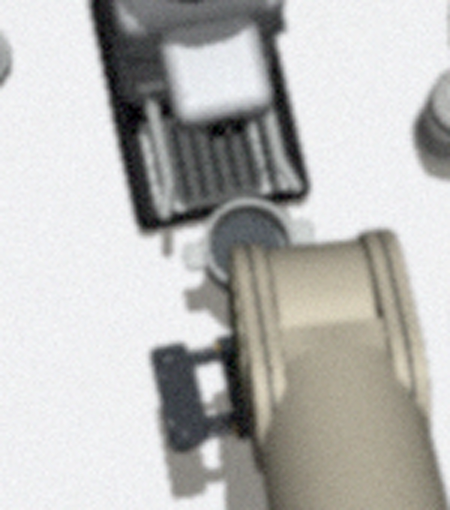

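The scene crop shows the ring just short of the fork. Its near ear is at (290,237), the near prong runs from (365,248) to (490,195), and the far prong from (285,163) to (375,140). In the top crop the ears are at (192,257) and (303,230). Bright prong lines start near (150,105) on the left and (265,115) on the right. I'll compute the lateral alignment from these.

```bash
python3 - <<'E'
from h import *
t=load("t2"); s=load("s2"); f=lambda p:(265+p[0]/4,215+p[1]/4); g=lambda p:(270+p[0]/3,160+p[1]/3)
a=np.radians(9); X=np.array([np.cos(a),np.sin(a)]); Y=np.array([-X[1],X[0]]); O=np.array([.7415,.0295])
loc=lambda p:(np.array([(p[:2]-O)@X,(p[:2]-O)@Y])*1000).round(1)
for p in [(365,248),(400,224),(430,215),(490,197),(285,163),(330,152),(375,140)]: print("scene prong",p,loc(plane(s,*f(p),.095)))
print("scene ear tip top near",loc(plane(s,*f((300,243)),.117)))
B=cloud(s); k=(B[...,2]>.115)&(B[...,2]<.135); k[:235]=0;k[300:]=0;k[:,:320]=0;k[:,345:]=0
print("scene ring-top cloud",k.sum(),loc(np.r_[B[k].mean(0)]),B[k].mean(0))
for p in [(192,257),(303,230)]: print("top ear",loc(plane(t,*g(p),.12)))
S=np.array([.4307,-.0205])+.11*X; print("ring by kinematics",loc(S))
gr=cv2.cvtColor(t["image"],cv2.COLOR_RGB2GRAY).astype(int)
# profile in the top view along lines across the fork at z=.1
P=lambda q:(lambda c:(t["mtx"]@(c/c[2]))[:2])(t["T"][:3,:3].T@(q-t["T"][:3,3]))
for lx in(-.120,-.130,-.140):
    row=[]
    for ly in range(-66,68,3):
        q=np.r_[O+lx*X+ly/1000*Y,.1]; u=P(q); row.append(f"{ly}:{cv2.getRectSubPix(gr.astype(np.float32),(1,1),tuple(map(float,u)))[0,0]:.0f}")
    print(lx,*row)
E
```

```text
scene prong (365, 248) [-157.   -47.6]
scene prong (400, 224) [-126.   -39.5]
scene prong (430, 215) [-106.6  -41.7]
scene prong (490, 197) [-66.8 -46.2]
scene prong (285, 163) [-135.6   49.4]
scene prong (330, 152) [-106.8   44.7]
scene prong (375, 140) [-76.7  40.8]
scene ear tip top near [-204.4  -51.7]
scene ring-top cloud 289 [-197.3  -17.7] [ 0.54942426 -0.01881226  0.12173545]
top ear [-203.8   46.4]
top ear [-201.6  -42. ]
ring by kinematics [-204.8   -0.8]
-0.12 -66:141 -63:139 -60:120 -57:77 -54:33 -51:20 -48:26 -45:50 -42:85 -39:101 -36:88 -33:59 -30:46 -27:67 -24:91 -21:78 -18:50 -15:36 -12:44 -9:56 -6:52 -3:38 0:38 3:51 6:54 9:47 12:40 15:52 18:57 21:48 24:39 27:43 30:54 33:54 36:44 39:42 42:55 45:71 48:90 51:98 54:86 57:74 60:91 63:95 66:64
-0.13 -66:143 -63:139 -60:118 -57:74 -54:30 -51:21 -48:25 -45:50 -42:83 -39:101 -36:88 -33:60 -30:46 -27:67 -24:90 -21:76 -18:51 -15:41 -12:50 -9:55 -6:50 -3:37 0:38 3:50 6:54 9:45 12:37 15:51 18:57 21:48 24:37 27:40 30:52 33:51 36:44 39:42 42:53 45:68 48:89 51:99 54:89 57:77 60:94 63:102 66:67
-0.14 -66:141 -63:138 -60:118 -57:75 -54:29 -51:21 -48:32 -45:64 -42:94 -39:101 -36:86 -33:61 -30:44 -27:58 -24:80 -21:69 -18:50 -15:38 -12:47 -9:56 -6:51 -3:42 0:38 3:51 6:54 9:41 12:42 15:50 18:57 21:48 24:38 27:42 30:54 33:56 36:45 39:38 42:52 45:62 48:83 51:101 54:97 57:91 60:102 63:106 66:73
```

Ring and fork positions measured in the same views agree: the fork's axis lies about 2–3 mm further to +y than the ring, and the clearance is ±4 mm. I'll shift by 3 mm, lower to 5 mm above the resting height and start the insertion.

```bash
python3 -m pendant '[{"dp":[0,0.022,0.03],"rotation":[0,0,0],"jaw":0},{"dp":[0,0.022,0.055],"rotation":[0,0,0],"jaw":0},{"dp":[0,0.022,0.055],"rotation":[0,0,0],"jaw":0},{"dp":[-0.1,0.022,0.055],"rotation":[0,0,0],"jaw":0},{"dp":[-0.2,0.022,0.055],"rotation":[0,0,0],"jaw":0},{"dp":[-0.3,0.022,0.055],"rotation":[0,0,0],"jaw":0},{"dp":[-0.35,0.022,0.055],"rotation":[0,0,0],"jaw":0},{"dp":[-0.35,0.022,0.055],"rotation":[0,0,0],"jaw":0}]'; python3 - <<'E'
from bench import r,camera
from h import *
c=camera("scene"); np.savez("s3.npz",**c); d=camera("top"); np.savez("t3.npz",**d)
im=np.zeros((600,800,3)); im[:400]=cv2.resize(c["image"][220:320,280:480],None,fx=4,fy=4,interpolation=cv2.INTER_CUBIC)*1.3
im[400:,:400]=cv2.resize(d["image"][180:255,290:440],None,fx=400/150,fy=200/75,interpolation=cv2.INTER_CUBIC)*1.7
cv2.imwrite("pics/s3.png",np.clip(im[:,:,::-1],0,255).astype(np.uint8))
E
```

```text
time: 7.85
ee_pos: [0.4817, -0.0093, 0.1002]
eef_rot: [-0.078, 0.997, -0.0, -0.0]
ft_force: [0.1, 0.5, -3.0]
width: 0.0237
grip_force: 50.0
```

View pics/s3.png

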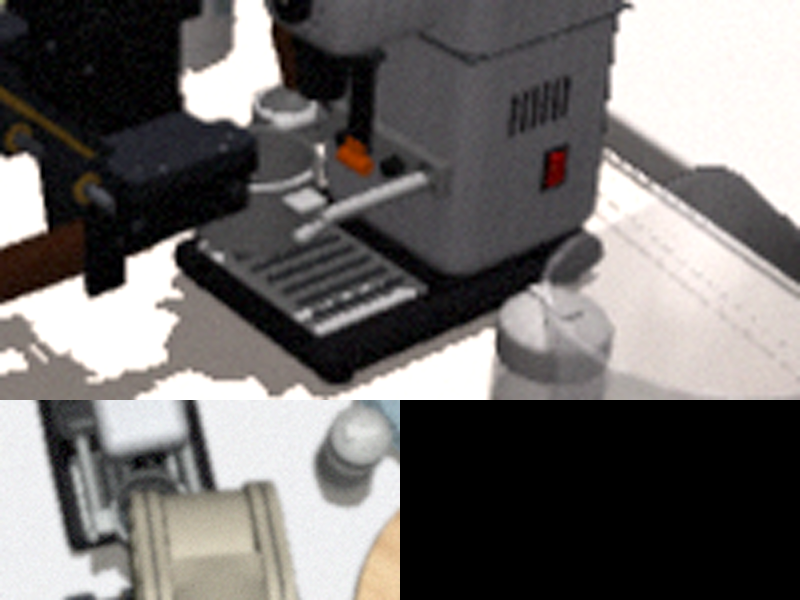

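The scene crop shows the ring between the prongs, its near ear at (303,197) just above the near prong at (320,212), with no contact force. I'll continue inward to just before the paddle.

```bash
python3 -m pendant '[{"dp":[-0.07,0,0],"rotation":[0,0,0],"jaw":0},{"dp":[-0.14,0,0],"rotation":[0,0,0],"jaw":0},{"dp":[-0.2,0,0.015],"rotation":[0,0,0],"jaw":0},{"dp":[-0.2,0,0.015],"rotation":[0,0,0],"jaw":0},{"dp":[-0.2,0,0.015],"rotation":[0,0,0],"jaw":0}]'; python3 -m pendant '[{"dp":[-0.03,0,0],"rotation":[0,0,0],"jaw":0},{"dp":[-0.06,0,0],"rotation":[0,0,0],"jaw":0},{"dp":[-0.06,0,0],"rotation":[0,0,0],"jaw":0}]'
```

```text
time: 8.57
ee_pos: [0.5108, -0.0048, 0.0979]
eef_rot: [-0.078, 0.997, -0.0, -0.0]
ft_force: [-1.0, -0.1, -2.6]
width: 0.0234
grip_force: 50.0
time: 8.95
ee_pos: [0.5193, -0.0034, 0.0977]
eef_rot: [-0.078, 0.997, -0.0, -0.001]
ft_force: [-5.6, -1.4, -2.2]
width: 0.0239
grip_force: 50.0
```

```bash
python3 -m pendant '[{"dp":[-0.02,0,0],"rotation":[0,0,0],"jaw":0},{"dp":[-0.04,0,0],"rotation":[0,0,0],"jaw":0},{"dp":[-0.04,0,0],"rotation":[0,0,0],"jaw":0}]'; python3 -m pendant '[{"dp":[-0.02,0,0],"rotation":[0,0,0],"jaw":0},{"dp":[-0.02,0,0],"rotation":[0,0,0],"jaw":0}]';
```

```text
time: 9.32
ee_pos: [0.5248, -0.0026, 0.0976]
eef_rot: [-0.078, 0.997, -0.0, -0.001]
ft_force: [-7.6, -1.1, -2.2]
width: 0.0238
grip_force: 50.0
time: 9.57
ee_pos: [0.5264, -0.0023, 0.097]
eef_rot: [-0.078, 0.997, -0.0, -0.003]
ft_force: [-13.5, -2.2, -0.9]
width: 0.0232
grip_force: 50.0
```

```bash
python3 -m pendant '[{"dp":[-0.015,0,0],"rotation":[0,0,0],"jaw":0},{"dp":[-0.015,0,0],"rotation":[0,0,0],"jaw":0},{"dp":[-0.015,0,0],"rotation":[0,0,0],"jaw":0}]'; python3 - <<'E'
from bench import r,camera
from h import *
c=camera("scene"); np.savez("s4.npz",**c)
im=cv2.resize(c["image"][210:310,290:440],None,fx=5,fy=5,interpolation=cv2.INTER_CUBIC)*1.3
cv2.imwrite("pics/s4.png",np.clip(im[:,:,::-1],0,255).astype(np.uint8))
E
```

```text
time: 9.95
ee_pos: [0.5267, -0.0023, 0.0963]
eef_rot: [-0.078, 0.997, 0.0, -0.005]
ft_force: [-19.9, -3.8, 1.8]
width: 0.0236
grip_force: 50.0
```

View pics/s4.png

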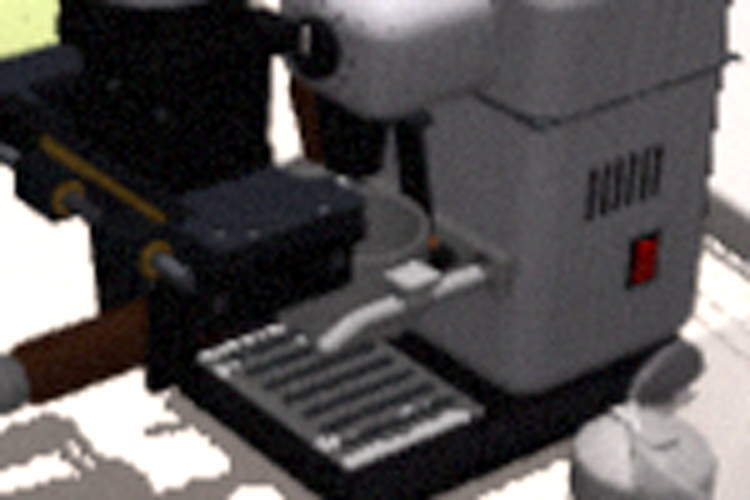

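The ring sits against the stops. The ear at (412,275) rests on the near prong, the paddle's orange tip is pushed back behind the ring, and the force rises with almost no further motion. Now I'll hold.

```bash
Z='unused'; for i in 1 2 3 4 5; do python3 -m pendant '[{"dp":[0,0,0],"rotation":[0,0,0],"jaw":0},{"dp":[0,0,0],"rotation":[0,0,0],"jaw":0},{"dp":[0,0,0],"rotation":[0,0,0],"jaw":0},{"dp":[0,0,0],"rotation":[0,0,0],"jaw":0},{"dp":[0,0,0],"rotation":[0,0,0],"jaw":0},{"dp":[0,0,0],"rotation":[0,0,0],"jaw":0},{"dp":[0,0,0],"rotation":[0,0,0],"jaw":0},{"dp":[0,0,0],"rotation":[0,0,0],"jaw":0}]' | grep -E 'time|pos|ft|grip'; done
```

```text
time: 11.0
ee_pos: [0.5267, -0.0023, 0.0964]
ft_force: [-19.8, -2.2, 0.7]
grip_force: 50.0
time: 12.0
ee_pos: [0.5267, -0.0023, 0.0963]
ft_force: [-18.8, -2.0, 1.1]
grip_force: 50.0
time: 13.0
ee_pos: [0.5267, -0.0023, 0.0963]
ft_force: [-20.0, -1.6, 0.7]
grip_force: 50.0
time: 14.0
ee_pos: [0.5267, -0.0023, 0.0964]
ft_force: [-20.3, -2.0, 2.4]
grip_force: 50.0
time: 15.0
ee_pos: [0.5267, -0.0023, 0.0964]
ft_force: [-20.2, -2.3, 1.5]
grip_force: 50.0
```

```bash
python3 -c "
from bench import r
print(r.close_job())"
```

```text
the job is handed in; nothing more can be done
None
```

I slid the portafilter home in the fork and held the paddle in for about 5 s at a steady push of about 20 N. I then handed the job in at 15 s, still gripping the handle; no verdict came back.

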